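# Unlock a printed test bar from the finishing jig

## Task

Two printed test bars are locked side by side in the jig, each by a screw whose nose sits in the bar's hole. Back out the screw of the waisted bar (the one that narrows in the middle) with its black knob until the nose is clear of the bar; one of the two screws has a left-hand thread, so try which way the knob gives. Then draw the waisted bar straight out, lay it flat in the grey tray and let go; leave the straight bar locked, its knob alone, and the other things on the desk where they are.

Things in the scene. Friction and masses are not known exactly. Their poses are not given: they have to be found in the camera images.
- jig: Fixed dark steel plate of the twin jig, 117 x 240 x 12 mm. Origin on its underside, x into the tunnels (plate from x -55 to +62 mm), y left, z up. On it at y +85 and -85 mm stand two like grey heads, 52 mm wide, x 0 to 60 mm, roof top at z 42 mm: tunnel 34 mm wide, 16 mm high, floor at z 12 mm, open at x 0, end stop at x 52 mm. Each screw is upright at x 26 mm.
- waisted_bar: Loose white bar to free, 150 x 30 x 12 mm, middle 62 mm only 18 mm wide. Origin: centre of underside, x along it. 16 mm holes 53 mm from the middle. Starts in either tunnel, on the plate, 48 mm deep; the near 47 mm overhang the plate's edge, 12 mm of air beneath: grip it there across its 30 mm. Once the nose is out it slides freely along the jig's -x.
- straight_bar: Loose white bar in the other tunnel, same size and holes but 30 mm wide all along. Stays locked. Origin and axes as for the waisted bar.
- grip_a (a point): Point on the axis of black knob a, at mid-height of its knurled rim: 50 mm diameter, 28 mm high, free all round, its underside 18 mm above the head's roof (a boss of 28 mm diameter fills 10 mm of that). About 74 mm above the desk when the screw is fully in; rises with the screw, 10 mm per turn. Head a may stand at either tunnel.
- grip_b (a point): The same point of knob b, in the other head.
- nose_a (a point): Lower end of screw a's 10 mm steel nose. 16 mm above the desk when fully in, 8 mm deep in the bar's hole (bar's top at 24 mm); clear of the bar above 24.5 mm, about 0.85 turn. The screw stops after 1.4 turns (14 mm of lift).
- nose_b (a point): The same point of screw b.
- knob_a (a joint): Angle of knob a in rad, 0 at the start (fully in), positive counter-clockwise seen from above. It turns one way only from there; which way is not told (one of the screws a and b is left-handed). Friction torque about 0.06 N m; it stays where it is left.
- knob_b (a joint): The same for knob b.
- tray: Fixed grey open tray, 200 mm (x) by 96 mm (y), 22 mm high, walls 4 mm, inner floor 4 mm above the desk. Origin at the centre of its underside, x along its length, z up. The bar lies in it along x.
- mug: Blue mug, 69 mm wide, 92 mm high, standing between jig and tray. Origin at the centre of its underside. Bystander.
- glue_bottle: Small glue bottle with a pointed cap, 37 mm diameter, 112 mm high, standing. Origin at the centre of its underside. Bystander.
- tape_roll: Black tape roll, 66 mm diameter, 19 mm high, lying. Bystander.
- sticky_pad: Yellow note pad, 62 x 62 x 18 mm. Bystander.

How it is judged:
By the outcome, as a careful person would: the job done as asked, in the order asked, and still so for the second after the job is handed in, with the robot touching nothing.
It also fails if it takes over 72 s, if anything falls off the work surface, if the arm or the gripper's body presses on something with over 40 N, if the wrist force passes 120 N, or if a joint passes its speed limit or range.

## Robot

A 6-joint arm with a two-finger parallel gripper is mounted at the origin on a cart in front of the work surface, level with it; the furniture and walls round the work are solid. World frame = base frame: x ahead of the robot, y to its left, z up, the work surface at z = 0. Lengths are in m, angles in rad, forces in N, time in s.
With the tool pointing down it reaches from about 0.425 to 0.95 m from the base axis. Payload 3.5 kg.
Tool frame: the origin (TCP) lies midway between the tips of the shut fingers; the grasp point (between the pads) lies 19 mm behind it; z points along the fingers, y is the line along which they close (so a half turn about z gives the same grasp; the last joint's range is limited). The gripper opens to 85 mm and grips with 20 to 120 N. Pads are 22 mm wide; open, the fingers measure 114 mm over their backs; the gripper's body (76 mm by 85 mm) begins 54 mm behind the grasp point. The pads swing forward as they close: fully open they stand 13 mm farther back than shut.
Start: joints at [-1.469, 0.286, 1.577, -0, 1.279, -0.15], TCP at [0.168, -0.654, 0.231] pointing down, gripper open.
Joint ranges: [-2.77, 2.77], [-0.9, 2.22], [0.21, 2.48], [-1.53, 4.67], [0.24, 2.81], [-2.84, 2.84]. Speed limits (rad/s): [2.79, 2.79, 3.14, 3.14, 3.14, 3.14].

## Interface

Orientations are given as a unit quaternion [x, y, z, w].
In Python, from plant import get_state, read_camera, ctrl gives the robot as it stands.
- The arm moves only by the shell command python3 -m crank 'ROWS' [FORCE]. ROWS is JSON, a list of rows, each a list of 3 entries, a list of its own where there are three numbers: the shift along the tool's x, y, z in mm, then the turn about the tool's z in degrees, then the closure in counts, from 0 (fully open) to 255 (shut). In form: [[[tx, ty, tz], yaw, claw], ...]. A call has 1 to 10 rows; each row is the pose to reach, as a shift and turn from the pose commanded when the call began, along the tool's axes at that moment; what a row does not reach only later rows make up. A row lasts 1/10 s, in which the tool goes at most 50 mm and 8.59 degrees, less where a joint would pass 70% of its speed; a pose out of reach is approached as far as the arm can. A call with a gripper value outside its range is refused whole. The fingers move at their own pace and stop on an object; FORCE is the grip in N (left out, the last holds). Time passes only in rows, so rows that repeat a pose let the fingers close. It gives the time, the measured TCP pose, the force, the opening and the grip force at its end, in the units of the state.
- get_state(): the state, without advancing time (a new reading comes with each control period).
- read_camera(name): name is "scene" or "top"; returns a dict with "frame" (384x512x3 uint8, blue, green, red), "range_z" (384x512 float32, m along the optical axis (not along the pixel's ray), 0 where there is no reading), "vfov" (degrees; the focal length in pixels is half the picture's height over the tangent of half this angle, whatever the lens; pixels are square), "cx", "cy" (the principal point, pixels), "origin" and "orientation" of the camera in the world. Camera axes: x right, y down, z forward; pixel columns grow to the right and rows downward; lengths in m; the calibration is good to about 2 mm. A picture is of the moment at which its call begins.
- ctrl.sign_off(): hands the job in; it is judged then, once.
The state is a dict: "time": time; "qpos": joint angles; "dq": joint speeds; "joint_efforts": joint torques, N m; "eef_pos": TCP position; "tcp_rot": TCP orientation; "contact_force": force on the tool from outside, world axes, zero at the start; "wrist_torque": the same for the moment, N m; "opening": opening from 0.0 (shut) to 1.0 (fully open); "finger_force": force on a finger pad.
Only numpy, scipy, OpenCV 4.12 (cv2) and the standard library are available. Lean on these libraries where they do the work, as an engineer would, in place of code of your own. Each camera call takes 0.05 s, during which the arm holds its last target. There are 200 camera calls.

## Working session

There is one attempt and no reset: what is moved stays moved. The work goes in short steps, Python scripts to look and compute and a shell command to move; the robot and the scene stay as the last step left them, time stands still between calls to the robot, and variables do not carry over. Pictures are saved under pics/ and viewed, at most 10 in all, crops included, and the job is handed in when it is done.

```bash
mkdir -p pics
cat > h.py <<'E'
import numpy as np, cv2
from scipy.spatial.transform import Rotation as R
from plant import get_state, read_camera, ctrl
def cloud(c):
    h,w=c["range_z"].shape; f=h/2/np.tan(np.radians(c["vfov"])/2)
    u,v=np.meshgrid(np.arange(w),np.arange(h)); z=c["range_z"]
    p=np.stack([(u-c["cx"])/f*z,(v-c["cy"])/f*z,z],-1)
    P=p@R.from_quat(c["orientation"]).as_matrix().T+np.array(c["origin"])
    P[z==0]=np.nan
    return P
E
python3 - <<'E'
from h import *
ims=[]
for n in ("scene","top"):
    c=read_camera(n); np.savez(n+".npz",P=cloud(c),f=c["frame"]); cv2.imwrite(f"pics/{n}0.png",c["frame"]); print(n,c["origin"],c["orientation"],c["vfov"],c["cx"],c["cy"])
print(get_state())
E
```

```text
scene [0.1574698  0.51821381 0.76672937] [-0.24325199  0.89885534 -0.35150841  0.09658874] 56.55107649061743 254.5106849685601 190.4736437005412
top [ 0.39158899 -0.00576565  1.06759825] [ 0.7119609  -0.70058418  0.03945255 -0.02714724] 52.99552530455961 256.87525325617617 191.5257017541964
{'time': 0.1, 'qpos': array([-1.46901480e+00,  2.87114469e-01,  1.57800987e+00, -3.24122519e-05,
        1.27860540e+00, -1.50006331e-01]), 'dq': array([ 5.49634403e-04, -2.85073242e-03, -2.73126418e-03, -3.99789694e-05,
        2.14718171e-03, -1.03505154e-03]), 'joint_efforts': array([ 5.74995829e-04, -4.07297087e+01, -2.93700045e+01, -1.40719917e-04,
        3.37359008e-03,  1.00277896e-05]), 'eef_pos': array([ 0.16812331, -0.65312134,  0.23007179]), 'tcp_rot': array([ 9.92084666e-01,  1.25566212e-01,  1.02528866e-05, -1.06860504e-03]), 'contact_force': array([ 0.10535094,  1.17057956, -0.50741964]), 'wrist_torque': array([ 0.05828387,  0.0157809 , -0.02454107]), 'finger_force': 0.0, 'opening': 1.0027245997169034}
```

View pics/top0.png

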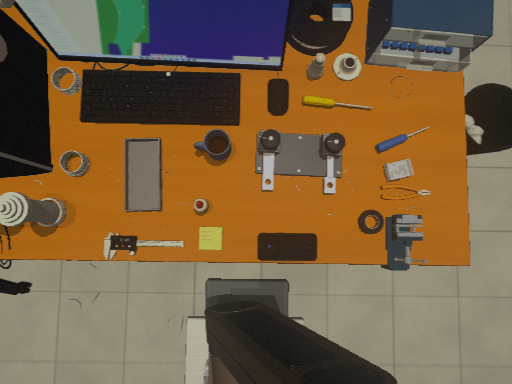

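View pics/scene0.png

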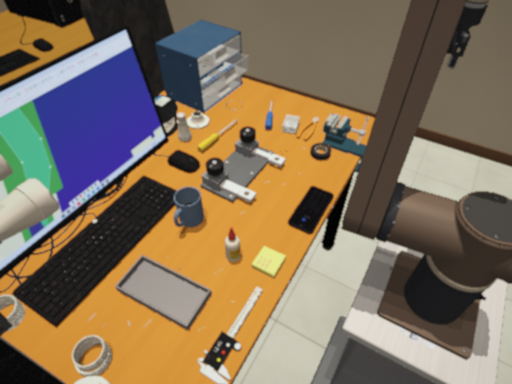

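The top view shows the jig at about (300,155), with bars at (267,172) and (330,176) and knobs at (270,140) and (334,143). The tray is at (143,175), the mug at (217,145) and the glue bottle at (200,206). I'll zoom in on the bars and measure.

```bash
cat > m.py <<'E'
from h import *
t=np.load("top.npz");P=t["P"];f=t["f"].astype(int)
s=np.load("scene.npz")
a=cv2.resize(t["f"][120:205,245:355],(770,595),interpolation=cv2.INTER_CUBIC)
b=cv2.resize(s["f"][115:215,190:300],(600,545),interpolation=cv2.INTER_CUBIC)
cv2.imwrite("pics/zt.png",cv2.resize(np.hstack([cv2.resize(a,(400,309)),cv2.resize(b,(400,309))]),(800,309)))
def box(name,m,roi):
    k=np.zeros(m.shape,bool);y0,y1,x0,x1=roi;k[y0:y1,x0:x1]=1
    m=m&k&np.isfinite(P[...,0]); q=P[m]
    if len(q)<5: print(name,"none");return
    r=cv2.minAreaRect((q[:,:2]*1000).astype(np.float32)); print(name,len(q),"rect",np.round(r[0],1),np.round(r[1],1),round(r[2],1),"z",np.round(np.percentile(q[:,2],[5,50,95])*1000,1),"med",np.round(np.median(q[:,:2],0)*1000,1))
Z=P[...,2]; mn=f.min(-1); mx=f.max(-1)
white=mn>150
box("barL",white,(140,200,255,285)); box("barR",white,(140,200,315,345))
dark=(Z>.078)&(Z<.1)
box("knobL",dark,(120,165,255,290)); box("knobR",dark,(120,165,315,350))
grey=(mx-mn<40)
box("jigplate",grey&(Z>.006)&(Z<.018),(125,185,248,350))
box("tray",grey&(Z>.012)&(Z<.03),(130,220,115,170)); box("trayfl",grey,(145,203,130,157))
box("mug",Z>.08,(120,165,190,240)); box("glue",Z>.02,(190,220,185,215))
E
python3 m.py
```

```text
barL 325 rect [544.9 -47.2] [38.3 95.1] 89.5 z [20.1 23.6 27. ] med [550.2 -52.5]
barR 247 rect [ 555.5 -230. ] [ 36.4 131.6] 83.4 z [19.7 23.2 26.7] med [ 533.7 -222.7]
knobL 296 rect [623.7 -54.1] [49.3 47. ] 0.6 z [84.3 88.3 91.8] med [623.4 -53.9]
knobR 298 rect [ 618.5 -223. ] [50.1 47. ] 40.7 z [83.5 88.1 91. ] med [ 617.2 -222.7]
jigplate 2309 rect [ 589.8 -138.1] [238.1 132.4] 88.1 z [ 8.2 11.4 15. ] med [ 587.9 -139.6]
tray 398 rect [534.3 290.8] [199.1  95.3] 2.7 z [13.4 20.6 23.9] med [530.8 281.1]
trayfl 1561 rect [537.8 292.9] [161.6  74. ] 2.5 z [0.5 3.8 7.1] med [536.7 292.8]
mug 160 rect [608.2  88.4] [68.4 78.2] 40.5 z [80.9 89.5 93. ] med [610.3  87.2]
glue 177 rect [450.4 125.6] [35.4 34.8] 46.9 z [ 36.   66.6 100.4] med [448.3 122.6]
```

View pics/zt.png

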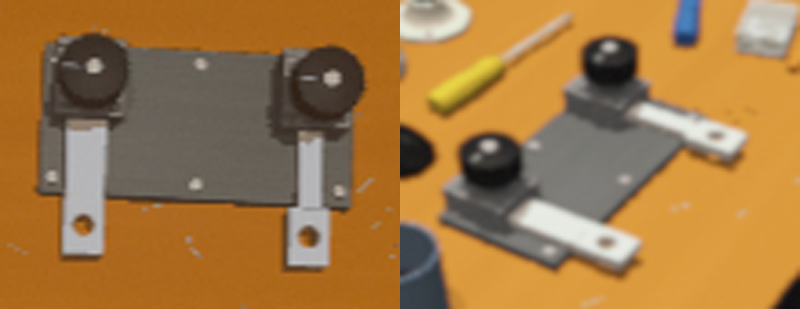

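The right-hand bar (lower right in the left zoom, at y ≈ -0.22) is the waisted one, and its knob is at about (0.6185, -0.223). Jig yaw is about -1.8°, and tray yaw is about +2.6° with its centre at (0.536, 0.292).

```bash
cat > d.py <<'E'
# usage: d.py x y z [tool-x angle deg] -> tool shift (mm) and yaw (mod 360) from present measured pose
from h import *; import sys
a=list(map(float,sys.argv[1:])); s=get_state(); r=R.from_quat(s["tcp_rot"])
x=r.as_matrix()[:,0]; phi=np.degrees(np.arctan2(x[1],x[0]))
print("t",round(s["time"],2),"pos",np.round(s["eef_pos"]*1000,1),"phi",round(phi,1),"q6",round(np.degrees(s["qpos"][5]),1),"open",round(s["opening"]*85,1),"F",np.round(s["contact_force"],1),"T",np.round(s["wrist_torque"],3),"grip",s["finger_force"])
if a: print("shift",np.round(r.inv().apply(np.array(a[:3])-s["eef_pos"])*1000,1), "yaw",round((phi-a[3]+180)%360-180,1) if len(a)>3 else "")
E
python3 -m crank '[[[540,-305,0],-56,0],[[540,-305,0],-56,0],[[540,-305,0],-56,0],[[540,-305,0],-56,0],[[540,-305,0],-56,0],[[540,-305,0],-56,0],[[540,-305,0],-56,0],[[540,-305,0],-56,0],[[540,-305,0],-56,0],[[540,-305,0],-56,0]]' 30
python3 d.py .6185 -.223 .13 70
```

```text
time: 1.1
eef_pos: [0.5295, -0.3052, 0.2309]
tcp_rot: [0.817, 0.577, -0.0, -0.0]
contact_force: [0.6, -1.0, 0.3]
opening: 0.998
finger_force: 0.0
t 1.1 pos [ 529.5 -305.2  230.9] phi 70.4 q6 -19.9 open 84.9 F [ 0.6 -1.   0.3] T [-0.003 -0.014 -0.051] grip 0.0
shift [107.3  56.4 100.8] yaw 0.4
```

```bash
python3 -m crank '[[[107,56,100],0,0],[[107,56,100],0,0],[[107,56,100],0,0],[[107,56,100],0,0],[[107,56,100],0,0],[[107,56,100],0,0]]'
python3 d.py .6185 -.223 .057 70
```

```text
time: 1.7
eef_pos: [0.6172, -0.226, 0.1324]
tcp_rot: [0.817, 0.576, 0.0, 0.001]
contact_force: [-0.7, -0.6, 0.2]
opening: 1.001
finger_force: 0.0
t 1.7 pos [ 617.2 -226.   132.4] phi 70.4 q6 -9.3 open 85.1 F [-0.7 -0.6  0.2] T [0.02  0.01  0.008] grip 0.0
shift [ 3.3  0.1 75.4] yaw 0.4
```

```bash
python3 -m crank '[[[2,0,40],0,0],[[2,0,78],0,0],[[2,0,78],0,0],[[2,0,78],0,0],[[2,0,78],0,0]]'
python3 d.py .6185 -.223 .052 70
python3 -m crank '[[[0,0,0],0,255],[[0,0,0],0,255],[[0,0,0],0,255],[[0,0,0],0,255],[[0,0,0],0,255],[[0,0,0],0,255],[[0,0,0],0,255],[[0,0,0],0,255]]' 30
python3 d.py
```

```text
time: 2.2
eef_pos: [0.6196, -0.225, 0.0571]
tcp_rot: [0.817, 0.576, 0.001, 0.003]
contact_force: [-0.1, -0.2, 0.0]
opening: 1.002
finger_force: 0.0
t 2.2 pos [ 619.6 -225.    57.1] phi 70.4 q6 -9.1 open 85.2 F [-0.1 -0.2  0. ] T [-0.01  -0.001 -0.044] grip 0.0
shift [ 1.6 -1.7  5. ] yaw 0.4
time: 3.0
eef_pos: [0.621, -0.2246, 0.0562]
tcp_rot: [0.817, 0.577, 0.002, 0.004]
contact_force: [4.3, -2.4, 3.6]
opening: 0.576
finger_force: 33.4
t 3.0 pos [ 621.  -224.6   56.2] phi 70.4 q6 -9.1 open 49.0 F [ 4.3 -2.4  3.6] T [-0.19  -0.67   0.083] grip 33.37664723396301
```

```bash
python3 -m crank '[[[0,0,0],-5,255],[[0,0,0],-10,255],[[0,0,0],-10,255],[[0,0,0],-10,255]]'
python3 d.py
```

```text
time: 3.4
eef_pos: [0.6207, -0.2245, 0.0564]
tcp_rot: [0.764, 0.645, 0.002, 0.004]
contact_force: [3.7, -0.9, 4.7]
opening: 0.579
finger_force: 33.6
t 3.4 pos [ 620.7 -224.5   56.4] phi 80.3 q6 -19.0 open 49.2 F [ 3.7 -0.9  4.7] T [-0.178 -0.607  0.04 ] grip 33.56569290161133
```

The torque stayed around 0.05 N m, so it gives counter-clockwise. I'll continue that way and let the tool rise with the screw.

```bash
python3 -m crank '[[[0,0,-0.2],-8,255],[[0,0,-0.4],-16,255],[[0,0,-0.7],-24,255],[[0,0,-0.9],-32,255],[[0,0,-1.1],-40,255],[[0,0,-1.3],-48,255],[[0,0,-1.6],-56,255],[[0,0,-1.8],-64,255],[[0,0,-2],-72,255],[[0,0,-2],-72,255]]'
python3 d.py
python3 - <<'E'
from h import *
b=read_camera("scene"); c=read_camera("top")
P=cloud(c); m=np.zeros(P.shape[:2],bool); m[120:165,315,]=0
i=np.hstack([cv2.resize(b["frame"][115:215,190:300],(400,364)),cv2.resize(c["frame"][115:215,280:390],(400,364))]); cv2.imwrite("pics/t1.png",i)
E
```

```text
time: 4.4
eef_pos: [0.6187, -0.2256, 0.0583]
tcp_rot: [0.238, 0.971, -0.002, 0.002]
contact_force: [-1.9, -3.7, 8.9]
opening: 0.579
finger_force: 33.9
t 4.4 pos [ 618.7 -225.6   58.3] phi 152.5 q6 -91.1 open 49.2 F [-1.9 -3.7  8.9] T [-0.633  0.335  0.063] grip 33.918755650520325
```

View pics/t1.png

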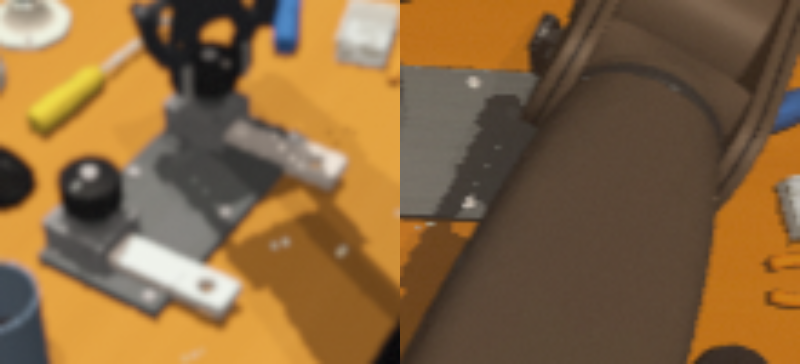

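The gripper is on the far knob in the scene view (about (205,75)), and the straight bar's knob is untouched. The upward force on the tool shows the screw is rising, so I'll keep turning.

```bash
python3 -m crank '[[[0,0,-0.5],-8,255],[[0,0,-0.9],-16,255],[[0,0,-1.2],-24,255],[[0,0,-1.5],-32,255],[[0,0,-1.8],-40,255],[[0,0,-2],-48,255],[[0,0,-2.2],-56,255],[[0,0,-2.4],-63,255],[[0,0,-2.4],-63,255]]'
python3 d.py
python3 -m crank '[[[0,0,0],0,0],[[0,0,0],0,0],[[0,0,0],0,0],[[0,0,0],0,0],[[0,0,0],0,0],[[0,0,0],0,0]]'
python3 d.py
```

```text
time: 5.4
eef_pos: [0.6188, -0.2276, 0.0601]
tcp_rot: [-0.305, 0.952, -0.005, 0.0]
contact_force: [0.2, -8.9, 3.8]
opening: 0.574
finger_force: 33.6
t 5.4 pos [ 618.8 -227.6   60.1] phi -144.5 q6 -154.1 open 48.8 F [ 0.2 -8.9  3.8] T [-1.532  0.066 -0.018] grip 33.56090784072876
time: 6.0
eef_pos: [0.6177, -0.2228, 0.0575]
tcp_rot: [-0.304, 0.953, 0.0, -0.0]
contact_force: [0.2, 0.3, -0.2]
opening: 1.001
finger_force: 0.0
t 6.0 pos [ 617.7 -222.8   57.5] phi -144.6 q6 -154.1 open 85.1 F [ 0.2  0.3 -0.2] T [-0.014  0.009  0.002] grip 0.0
```

```bash
python3 -m crank '[[[0,-3.5,0],8,0],[[0,-3.5,0],16,0],[[0,-3.5,0],24,0],[[0,-3.5,0],32,0],[[0,-3.5,0],40,0],[[0,-3.5,0],48,0],[[0,-3.5,0],56,0],[[0,-3.5,0],64,0],[[0,-3.5,0],72,0],[[0,-3.5,0],80,0]]' >/dev/null
python3 -m crank '[[[0,0,0],8,0],[[0,0,0],16,0],[[0,0,0],24,0],[[0,0,0],32,0],[[0,0,0],40,0],[[0,0,0],48,0],[[0,0,0],56,0],[[0,0,0],64,0],[[0,0,0],72,0],[[0,0,0],80,0]]' >/dev/null
python3 -m crank '[[[0,0,0],8,0],[[0,0,0],16,0],[[0,0,0],24,0],[[0,0,0],32,0],[[0,0,0],40,0],[[0,0,0],48,0],[[0,0,0],56,0],[[0,0,0],56,0]]' >/dev/null
python3 d.py .620 -.2265 .058
python3 -m crank '[[[0,0,0],0,255],[[0,0,0],0,255],[[0,0,0],0,255],[[0,0,0],0,255],[[0,0,0],0,255],[[0,0,0],0,255],[[0,0,0],0,255]]' 30
python3 d.py
```

```text
t 8.8 pos [ 619.9 -225.9   57.7] phi -0.6 q6 61.7 open 84.7 F [-0.4 -0.3  0.1] T [-0.099 -0.019 -0.022] grip 0.0
shift [ 0.1  0.6 -0.3] yaw 
time: 9.5
eef_pos: [0.6199, -0.2265, 0.058]
tcp_rot: [1.0, -0.005, 0.0, 0.0]
contact_force: [-1.9, -3.2, 2.8]
opening: 0.577
finger_force: 31.8
t 9.5 pos [ 619.9 -226.5   58. ] phi -0.6 q6 61.7 open 49.0 F [-1.9 -3.2  2.8] T [-0.375  0.2    0.081] grip 31.77937924861908
```

```bash
python3 -m crank '[[[0,0,-0.3],-8,255],[[0,0,-0.6],-16,255],[[0,0,-0.9],-24,255],[[0,0,-1.1],-32,255],[[0,0,-1.3],-40,255],[[0,0,-1.5],-48,255],[[0,0,-1.7],-56,255],[[0,0,-1.9],-64,255],[[0,0,-2.1],-72,255],[[0,0,-2.4],-80,255]]' >/dev/null; python3 d.py
python3 -m crank '[[[0,0,-0.3],-8,255],[[0,0,-0.6],-16,255],[[0,0,-0.9],-24,255],[[0,0,-1.1],-32,255],[[0,0,-1.3],-40,255],[[0,0,-1.5],-48,255],[[0,0,-1.7],-56,255],[[0,0,-1.9],-64,255],[[0,0,-2.1],-72,255],[[0,0,-2.3],-80,255]]' >/dev/null; python3 d.py
python3 -m crank '[[[0,0,-0.3],-8,255],[[0,0,-0.6],-16,255],[[0,0,-0.8],-24,255],[[0,0,-1],-32,255],[[0,0,-1.2],-40,255],[[0,0,-1.4],-48,255],[[0,0,-1.5],-52,255],[[0,0,-1.5],-52,255]]' >/dev/null; python3 d.py
```

```text
t 10.5 pos [ 620.3 -227.1   60.3] phi 79.7 q6 -18.6 open 49.1 F [ 1.4 -4.8 -1.1] T [-0.706  0.043 -0.071] grip 31.693267822265625
t 11.5 pos [ 621.1 -226.9   62.6] phi 159.7 q6 -98.6 open 49.2 F [ 2.1 -4.4 -2.3] T [-0.686 -0.317 -0.071] grip 31.527462601661682
t 12.3 pos [ 621.1 -226.4   64. ] phi -148.6 q6 -150.3 open 49.0 F [ 3.  -3.3 -1.4] T [-0.548 -0.688  0.037] grip 31.660534143447876
```

```bash
python3 -m crank '[[[0,0,0],0,0],[[0,0,0],0,0],[[0,0,0],0,0],[[0,0,0],0,0],[[0,0,0],0,0],[[0,0,-50],0,0],[[0,0,-100],0,0],[[0,0,-120],8,0],[[0,0,-120],16,0],[[0,0,-120],24,0]]' >/dev/null
python3 d.py .5165 -.2232 .12 178.2
python3 - <<'E'
from h import *
b=read_camera("scene"); c=read_camera("top"); np.savez("s2.npz",P=cloud(b),f=b["frame"])
for n,cc in (("scene",b),("top",c)):
    P=cloud(cc); z=P[...,2]
    for nm,(x,y) in {"wk":(.62,-.225),"sk":(.625,-.054)}.items():
        m=(np.hypot(P[...,0]-x,P[...,1]-y)<.02)&(z>.07)&(z<.115); print(n,nm,m.sum(),np.round(np.median(P[m],0)*1000,1), np.round(np.percentile(z[m],90)*1000,1) if m.any() else "")
E
```

```text
t 13.3 pos [ 620.5 -226.3  185.9] phi -172.9 q6 -125.9 open 85.1 F [-0.9 -0.2 -0.2] T [-0.005 -0.012 -0.055] grip 0.0
shift [102.9  16.   65.6] yaw 8.9
scene wk 91 [ 618.4 -222.8   99.2] 101.0
scene sk 123 [623.3 -52.4  88.5] 91.0
top wk 0 [nan nan nan] 
top sk 184 [624.2 -53.9  88.7] 91.5
  return _methods._mean(a, axis=axis, dtype=dtype,
  ret = um.true_divide(
```

The knob top now reads 99 mm against 88.5 mm for the other, so the nose is about 2 mm clear of the bar. Next is the bar.

```bash
python3 -m crank '[[[50,8,0],8,0],[[103,16,30],9,0],[[103,16,65],9,0],[[103,16,110],9,0],[[103,16,130],9,0],[[103,16,130],9,0],[[103,16,130],9,0],[[103,16,130],9,0]]'
python3 d.py .5165 -.2232 .010 178.2
python3 - <<'E'
from h import *
b=read_camera("scene")
cv2.imwrite("pics/g1.png",cv2.resize(b["frame"][110:230,200:340],(700,600)))
E
```

```text
time: 14.2
eef_pos: [0.5172, -0.2244, 0.056]
tcp_rot: [0.013, 1.0, -0.001, 0.002]
contact_force: [0.7, -0.0, 0.4]
opening: 1.001
finger_force: 0.0
t 14.2 pos [ 517.2 -224.4   56. ] phi 178.5 q6 -122.3 open 85.1 F [ 0.7 -0.   0.4] T [-0.023  0.004 -0.047] grip 0.0
shift [ 0.9  1.2 46. ] yaw 0.3
```

View pics/g1.png

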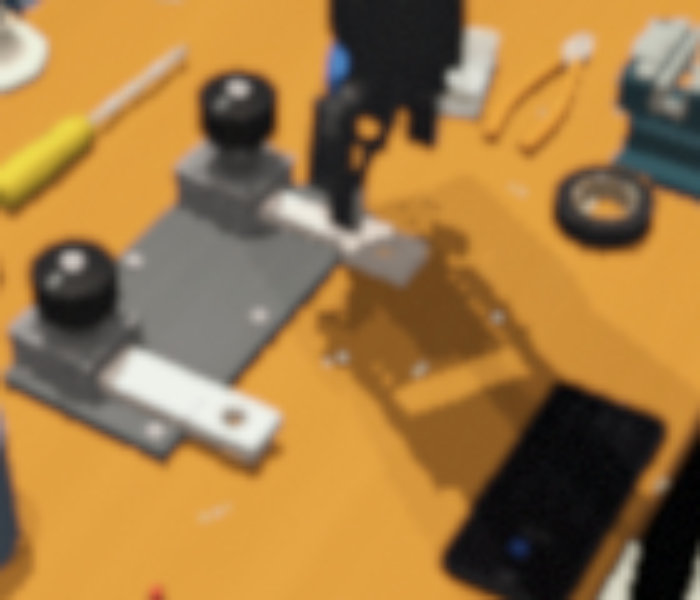

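The raised knob is clearly higher ((237,105) in the crop). The fingers straddle the waisted bar's overhang around (345,215)–(430,140). Descending and gripping.

```bash
python3 -m crank '[[[0,0,25],0,0],[[0,0,46],0,0],[[0,0,46],0,0],[[0,0,46],0,0]]' 
python3 -m crank '[[[0,0,0],0,255],[[0,0,0],0,255],[[0,0,0],0,255],[[0,0,0],0,255],[[0,0,0],0,255],[[0,0,0],0,255],[[0,0,0],0,255],[[0,0,0],0,255],[[0,0,0],0,255]]' 30 >/dev/null
python3 d.py
```

```text
time: 14.65
eef_pos: [0.5164, -0.2238, 0.0091]
tcp_rot: [0.013, 1.0, -0.0, 0.001]
contact_force: [0.7, 0.2, 0.5]
opening: 0.997
finger_force: 0.0
t 15.55 pos [ 516.  -223.7    8.6] phi 178.4 q6 -122.2 open 28.9 F [-2.3  0.5  4.9] T [0.063 0.095 0.053] grip 35.99764063954353
```

```bash
python3 -m crank '[[[3,0,-0.5],0,255],[[6,0,-0.5],0,255],[[10,0,-0.5],0,255],[[10,0,-0.5],0,255]]' 
python3 d.py
```

```text
time: 15.95
eef_pos: [0.5054, -0.2233, 0.0086]
tcp_rot: [0.014, 1.0, -0.0, 0.0]
contact_force: [-0.2, -0.2, 2.3]
opening: 0.341
finger_force: 35.8
t 15.95 pos [ 505.4 -223.3    8.6] phi 178.4 q6 -122.8 open 29.0 F [-0.2 -0.2  2.3] T [-0.028 -0.099 -0.074] grip 35.7973925024271
```

It slides freely. Drawing it fully out, then lifting.

```bash
python3 -m crank '[[[10,0,0],0,255],[[20,0,0],0,255],[[30,0,0],0,255],[[40,0,0],0,255],[[50,0,0],0,255],[[52,0,-30],0,255],[[52,0,-80],0,255],[[52,0,-130],0,255],[[52,0,-170],0,255],[[52,0,-170],0,255]]' 
python3 d.py .486 .290 .17 -177.4
python3 - <<'E'
from h import *
b=read_camera("scene")
cv2.imwrite("pics/c1.png",b["frame"])
E
```

```text
time: 16.95
eef_pos: [0.4556, -0.2237, 0.1847]
tcp_rot: [0.014, 1.0, -0.003, 0.004]
contact_force: [1.0, -0.8, 0.1]
opening: 0.341
finger_force: 35.4
t 16.95 pos [ 455.6 -223.7  184.7] phi 178.4 q6 -126.0 open 29.0 F [ 1.  -0.8  0.1] T [-0.059  0.063 -0.012] grip 35.36765702068806
shift [-16.3 514.5  11.4] yaw -4.2
```

View pics/c1.png

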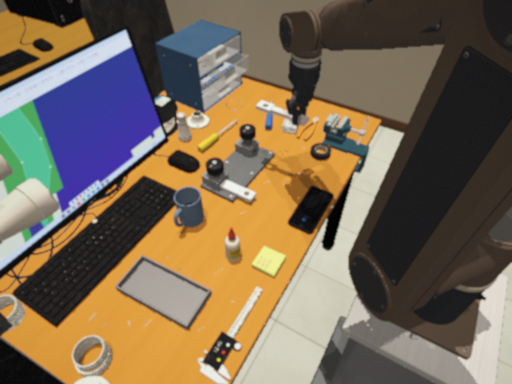

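The waisted bar is held in the gripper at about (280,108), and the straight bar is still in place at (235,190). Moving it to the tray.

```bash
python3 -m crank '[[[-8,30,0],0,255],[[-16,75,0],-1,255],[[-16,120,0],-2,255],[[-16,165,0],-3,255],[[-16,210,0],-4,255],[[-16,255,0],-4,255],[[-16,300,0],-4,255],[[-16,345,0],-4,255],[[-16,390,0],-4,255],[[-16,435,0],-4,255]]' >/dev/null
python3 -m crank '[[[0,40,0],0,255],[[0,70,0],0,255],[[0,79,0],0,255],[[0,79,50],0,255],[[0,79,95],0,255],[[0,79,110],0,255],[[0,79,110],0,255],[[0,79,110],0,255]]' >/dev/null
python3 d.py .486 .290 .06 -177.4
python3 - <<'E'
from h import *
b=read_camera("scene"); c=read_camera("top"); P=cloud(b)
f=b["frame"].astype(int); m=(f.min(-1)>150)&(P[...,2]>.04)&(P[...,2]<.10)&(abs(P[...,0]-.53)<.15)&(abs(P[...,1]-.29)<.1)
q=P[m]; print(len(q)); 
if len(q)>20: print(cv2.minAreaRect((q[:,:2]*1000).astype(np.float32)),np.percentile(q[:,2],[5,50,95]))
i=np.hstack([cv2.resize(b["frame"][230:350,90:250],(400,300)),cv2.resize(c["frame"][110:230,70:230],(400,300))]); cv2.imwrite("pics/p1.png",i)
E
```

```text
t 18.8 pos [479.  291.2  69.3] phi -177.6 q6 -71.4 open 29.2 F [0.1 0.4 0.5] T [-0.023  0.006 -0.077] grip 35.32180968672037
shift [-6.9 -1.5  9.3] yaw -0.2
278
((574.4932861328125, 295.1208801269531), (64.61187744140625, 30.638874053955078), 1.1898800134658813) [0.07955577 0.08337082 0.08534068]
```

View pics/p1.png

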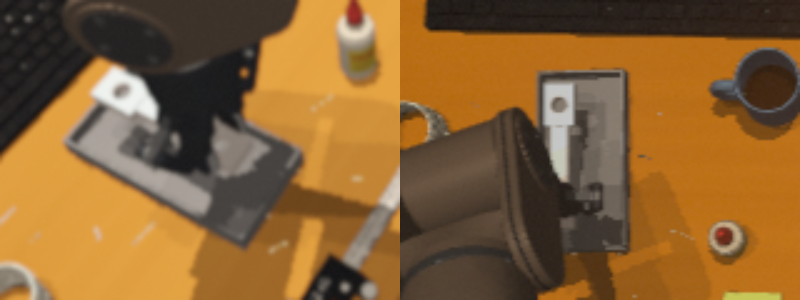

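The bar is well centred over the tray: the camera gives a bar centre of about (532,294) against the tray at about (536,292). Lowering it.

```bash
python3 -m crank '[[[-4,0,30],0,255],[[-4,0,55],0,255],[[-4,0,62],0,255],[[-4,0,65],0,255],[[-4,0,67],0,255],[[-4,0,67],0,255],[[-4,0,67],0,255]]'
python3 d.py
```

```text
time: 19.6
eef_pos: [0.4837, 0.2923, 0.0037]
tcp_rot: [-0.021, 1.0, 0.0, 0.001]
contact_force: [-2.0, -0.9, 7.7]
opening: 0.34
finger_force: 39.2
t 19.6 pos [483.7 292.3   3.7] phi -177.6 q6 -71.6 open 28.9 F [-2.  -0.9  7.7] T [-0.243  0.373 -0.039] grip 39.19626353716012
```

It is touching the tray floor with about 8 N. Releasing with a partial opening so the fingers stay inside the walls.

```bash
python3 -m crank '[[[0,0,-1],0,125],[[0,0,-1],0,125],[[0,0,-1],0,125],[[0,0,-1],0,125],[[0,0,-1],0,125]]'; python3 d.py
python3 -m crank '[[[0,0,-10],0,125],[[0,0,-30],0,125],[[0,0,-80],0,125],[[0,0,-130],0,125],[[0,0,-180],0,125],[[0,-50,-200],0,125],[[0,-100,-200],0,125],[[0,-150,-200],0,125],[[0,-180,-200],0,125],[[0,-180,-200],0,125]]'
python3 - <<'E'
from h import *
b=read_camera("scene"); c=read_camera("top"); P=cloud(c)
f=c["frame"].astype(int); z=P[...,2]; m=(f.min(-1)>140)&(z<.03)&(abs(P[...,0]-.53)<.11)&(abs(P[...,1]-.29)<.05)
q=P[m]; print(len(q),cv2.minAreaRect((q[:,:2]*1000).astype(np.float32)),np.percentile(q[:,2],[5,50,95]))
cv2.imwrite("pics/e1.png",np.hstack([cv2.resize(b["frame"],(400,300)),cv2.resize(c["frame"][100:250,50:250],(400,300))]))
E
```

```text
time: 20.1
eef_pos: [0.4822, 0.2917, 0.0022]
tcp_rot: [-0.021, 1.0, -0.0, -0.0]
contact_force: [-0.5, -0.6, 0.5]
opening: 0.511
finger_force: 0.0
t 20.1 pos [482.2 291.7   2.2] phi -177.6 q6 -71.6 open 43.5 F [-0.5 -0.6  0.5] T [ 0.004 -0.012  0.034] grip 0.0
time: 21.1
eef_pos: [0.4901, 0.1086, 0.2033]
tcp_rot: [-0.019, 1.0, -0.001, 0.001]
contact_force: [-1.2, 0.0, 0.3]
opening: 0.507
finger_force: 0.0
30 ((586.5610961914062, 310.7128601074219), (39.87103271484375, 7.729099273681641), 1.662231683731079) [0.01302233 0.01591031 0.01869404]
```

View pics/e1.png

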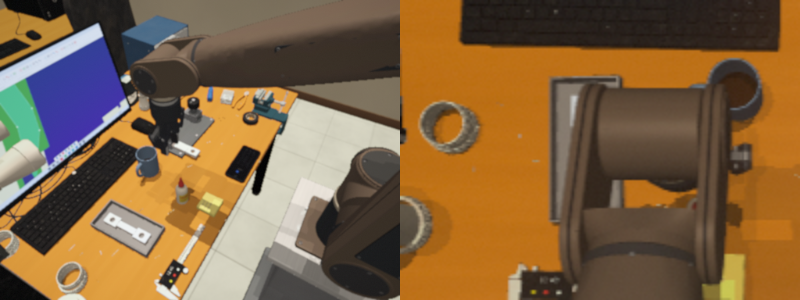

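The left view shows the waisted bar lying flat in the tray (130,228). The straight bar is still locked, the mug and glue bottle are upright, and the gripper is clear of everything.

```bash
python3 -m crank '[[[0,0,0],0,125],[[0,0,0],0,125],[[0,0,0],0,125]]' >/dev/null; python3 -c "
from plant import ctrl; print(ctrl.sign_off())"
```

```text
the job is handed in; nothing more can be done
None
```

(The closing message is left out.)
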